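# Dock a bottle tray behind its drop catch

## Task

Put the loose tray of oil bottles away in the empty lane of the wooden rack, as you would with one hand: stand it on the board in front of the lane, then slide it in so that the tray's own front edge lifts the steel drop catch, and press it gently against the sprung rubber buffer just until the catch falls fully down behind the tray, then ease off and let go. Do not touch the catch with the gripper, do not ram the buffer or force the tray in the rails, keep the four bottles standing in their wells, and leave everything else where it is.

Things in the scene. Friction and masses are not known exactly. Their poses are not given: they have to be found in the camera images.
- tray_grip (a point): Centre of the handle bar of the loose bottle tray (wood, 136 mm long along x, 72 wide along y, walls 36 high, ends alike: either may go in first), 66 mm above its underside, over its middle; z up. Bar 10 mm thick (x), 40 wide (y), 24 high, over a hand slot. Four bottles, tops 64 mm above the underside, in wells at x +-48, y +-15.5: fingers closing along x have 30 mm free beside the bar.
- rack: Fixed two-lane waxed wood rack. Origin on the table top under the empty lane's centre line, in the nominal plane of that lane's catch face. x points into the lane (the way the tray slides), z up, y to the neighbour lane (centre line y = 87.5 mm), which already holds such a tray. Base board 8 mm thick, from x = -185 to 190 mm; its top is the sliding surface.
- set_down (a point): Point on the top of the rack's board at rack x = -126 mm, y = 0, axes as the rack's. A tray stood level with its middle here is in line with the empty lane and clear of the catch; the board is free within y = +-41 mm there, with the flared mouth of the rails ahead (6 mm wider per side at x = -78, straight from x = -50).
- lane_home (a point): Point on the top of the rack's board at rack x = 68 mm, y = 0, axes as the rack's: under the tray's middle when it is caught, give or take 10 mm along x. The lane is 75.5 mm wide between rails 38 high; in its inner half (rack x over 60 mm) strips overhang it by 6 mm from both rails, 38 mm above the board, so the tray can only be slid in, not lowered in.
- catch (a joint): Angle (rad) of the empty lane's steel drop catch: an arm along the lane's y = -47 mm side, hinged 56 mm above the table, 100 mm nearer the mouth than its tooth. 0 = fully down, grows as lifted; its weight (110 g) closes it. The tray's edge meets the tooth's sloping underside when its middle is about rack x = -91 mm +-10 and lifts it by 0.10-0.16; it rides on the side wall until the rear is past.
- lane_end (a point): Rack point at x = 132 mm, y = 0, z = 32: where the sprung rubber buffer's face (20 across) nominally waits. Buffer and catch share a strap screwed on through slots: both sit up to 10 mm nearer or farther along x from rack to rack, unreported. Spring 0.9 N/mm; the catch falls about 6 mm after the tray meets it (5-6 N plus friction); solid 2.5 mm later. It stands at most 15 N.
There are look-alikes about, which are no part of the job. What is shaped like the part that bears tray_grip but green is not meant.

How it is judged (in metres and radians):
On the way, in this order (a step that is already met when the one before it is completed fails the run):
1. the tray stands level on the board in front of the empty lane, the catch still down (x of tray_grip in the frame of rack between -0.2 and -0.09 m and y of tray_grip in the frame of rack between -0.012 and 0.012 m and z of tray_grip in the frame of rack below 0.0775 m and angle between tray_grip's own z axis and vertical below 0.06 rad and value of joint catch below 0.02 rad), for 0.1 s.
2. the tray's front part, sliding in, carries the lifted catch (value of joint catch above 0.06 rad and contact force between tray and catch above 0.05 N and x of tray_grip in the frame of rack below 0 m and z of tray_grip in the frame of rack below 0.0795 m), for 0.1 s.
At the end, for the whole second after the job is handed in: The tray lies flat (within 0.05 rad) at the inner end of the empty lane, on its board, its middle 55 to 88 mm past the catch plane and within 5 mm of the lane's centre line, with the catch fully down (under 0.03 rad) behind it; all four bottles upright in their wells; the tray released and at rest (value of joint catch below 0.03 rad and x of tray_grip in the frame of rack between 0.055 and 0.088 m and y of tray_grip in the frame of rack between -0.005 and 0.005 m and z of tray_grip in the frame of rack below 0.0775 m and angle between tray_grip's own z axis and vertical below 0.05 rad and linear speed of tray below 0.01 m/s and angle between each of bottle1, bottle2, bottle3, bottle4's own z axis and vertical below 0.3 rad and z of each of bottle1, bottle2, bottle3, bottle4 in the frame of tray below 0.012 m and horizontal distance between tray_grip and bottle1 above 0.044 m and horizontal distance between tray_grip and bottle2 above 0.044 m and horizontal distance between tray_grip and bottle3 above 0.044 m and horizontal distance between tray_grip and bottle4 above 0.044 m); the robot touches nothing.
It fails at once if the gripper or arm touches the catch (contact force between any of the fingers, the arm and catch above 0.3 N).
It fails at once if the buffer is loaded with more than 15 N (contact force between tray and buffer above 15 N).
It fails at once if the tray is forced against the rack with more than 45 N (its weight on the board included) (contact force between tray and rack above 45 N).
It fails at once if a bystander is moved by more than 20 mm (distance of any of spare, roller, beaker, holder, pen, pad from where it was at the start of the episode above 0.02 m).
It also fails if it takes over 72 s, if anything falls off the work surface, if the arm or the gripper's body presses on something with over 40 N, if the wrist force passes 120 N, or if a joint passes its speed limit or range.

## Robot

A 6-joint arm with a two-finger parallel gripper is mounted at the origin on the work surface. World frame = base frame: x ahead of the robot, y to its left, z up, the work surface at z = 0. Lengths are in mm, angles in rad, forces in N, time in s.
With the tool pointing down it reaches from about 300 to 750 mm from the base axis. Payload 8.5 kg.
Tool frame: the origin (TCP) lies on the centre line of the jaws, within the pads' length; the fingertips stand 11 mm ahead of it and the grasp point (between the pads) lies 8 mm behind it; z points along the fingers, y is the direction in which the jaws open and shut (so a half turn about z gives the same grasp; the last joint's range is limited). The gripper opens to 85 mm and grips with 20 to 120 N. Pads are 22 mm wide; open, the fingers measure 114 mm over their backs; the gripper's body (76 mm by 85 mm) begins 54 mm behind the grasp point. The pads swing forward as they close: fully open they stand 13 mm farther back than shut.
Start: joints at [-1.396, 0.381, 1.297, -0, 1.464, -0.215], TCP at [208.995, -508.726, 242.322] pointing down, gripper open.
Joint ranges: [-3.11, 3.11], [-0.89, 2.33], [0.22, 2.48], [-1.42, 4.56], [0.17, 2.85], [-2.88, 2.88]. Speed limits (rad/s): [2.39, 2.39, 3.14, 3.14, 3.14, 3.14].

## Interface

Orientations are given as [roll, pitch, yaw] about the fixed x, y, z axes, in that order (R = Rz(yaw) Ry(pitch) Rx(roll)).
In Python, from cell import status, viewer, order gives the robot as it stands.
- The arm moves only by the tool play_rows, never from a script. Its argument "motion" is a list of rows, each an object with "hand": the finger opening in mm, from 0 to 85.4; "slide": the shift along the world's x, y, z in units of 25 mm (1.0 is 25 mm), a list of three; "spin": the turn about the world's z in units of 6 degrees (1.0 is 6 degrees). In form: [{"hand": hand, "slide": [tx, ty, tz], "spin": spin}, ...]. A call has exactly 8 rows; each row shifts and turns the pose as measured when the row begins; what a row does not reach is not made up. A row lasts 1/12 s, in which the tool goes at most 41.7 mm and 7.16 degrees, less where a joint would pass 70% of its speed; a pose out of reach is approached as far as the arm can. A call is refused whole if a number of a shift passes 1 or a number of a turn 1, either way. A call with a gripper value outside its range is refused whole. The fingers move at their own pace and stop on an object; "squeeze" is the grip in N (left out, the last holds). Time passes only in rows, so rows that do not move let the fingers close, or fill a call up. It gives the time, the measured TCP pose, the force and the opening at its end, in the units of the state.
- status.get_state(): the state, without advancing time (a new reading comes with each control period).
- viewer.snapshot(name): name is "scene" or "top" or "wrist"; returns (picture, depth): 480x640x3 uint8, blue, green, red; 480x640 float32, mm along the optical axis (not along the pixel's ray), 0 where there is no reading.
- viewer.calibration(name): a dict with "mtx" (3x3 intrinsics, pixels), "T" (4x4, takes a point from camera to world coordinates). Camera axes: x right, y down, z forward; pixel columns grow to the right and rows downward; lengths in mm; the calibration is good to about 2 mm. A picture is of the moment at which its call begins: read the wrist's pose just before it. calibration takes no time and is no camera call; for the wrist camera it gives the pose at the moment of the call.
- order.close_job(): hands the job in, once; it reports no verdict.
The state is a dict: "clock": time; "joints": joint angles; "joint_vel": joint speeds; "tau": joint torques, N m; "ee_pos": TCP position; "tcp_rot": TCP orientation; "contact_force": force on the tool from outside, world axes, zero at the start; "moment": the same for the moment, N m; "finger_gap": finger opening in mm.
Only numpy, scipy, OpenCV 4.12 (cv2) and the standard library are available. Lean on these libraries where they do the work, as an engineer would, in place of code of your own. Each camera call takes 0.05 s, during which the arm holds its last target.

## Working session

There is one attempt and no reset: what is moved stays moved. The work goes in short steps, Python scripts to look and compute and a tool call to move; the robot and the scene stay as the last step left them, time stands still between calls to the robot, and variables do not carry over. Pictures are saved under pics/ and viewed, and the job is handed in when it is done.

Besides the shell and the picture viewer there is one more tool, called as a command line: name --argument value ..., lists and objects as JSON in quotes. play_rows: Moves the arm, as the interface text tells. Its arguments: {"type":"object","properties":{"motion":{"type":"array","items":{"type":"object","properties":{"hand":{"type":"number"},"slide":{"type":"array","items":{"type":"number"}},"spin":{"type":"number"}}}},"squeeze":{"type":"number"}},"required":["motion"]}

```bash
mkdir -p pics; ls
cat > h.py <<'E'
import numpy as np, cv2
from cell import status, viewer, order
def snap(n,f=None):
    im,d=viewer.snapshot(n)
    im=np.array(im);d=np.array(d)
    np.savez(f'{n}.npz',im=im,d=d,K=viewer.calibration(n)['mtx'],T=viewer.calibration(n)['T'])
    if f: cv2.imwrite(f'pics/{f}.png',im)
    return im,d
def load(n):
    z=np.load(f'{n}.npz');return z['im'],z['d'],z['K'],z['T']
def ray(K,T,u,v,z):
    d=T[:3,:3]@np.linalg.solve(K,np.array([u,v,1.]));o=T[:3,3]
    return o+d*(z-o[2])/d[2]
def pts(d,K,T):
    v,u=np.mgrid[:d.shape[0],:d.shape[1]]
    p=np.stack([(u-K[0,2])/K[0,0]*d,(v-K[1,2])/K[1,1]*d,d],-1)
    return p@T[:3,:3].T+T[:3,3]
E
python3 - <<'E'
from h import *
print(status.get_state())
for n in('scene','top','wrist'):
    snap(n,n+'0')
    c=viewer.calibration(n);print(n,c['mtx'],c['T'])
E
```

```text
pics
{'clock': 0.0, 'joints': array([-1.39626615e+00,  3.81184009e-01,  1.29823734e+00,  8.63035008e-08,
        1.46360124e+00, -2.15302863e-01]), 'joint_vel': array([-0.00030426,  0.00072386,  0.00120306,  0.00042722, -0.00030287,
        0.00097734]), 'tau': array([-1.76841022e-03, -4.48469603e+01, -2.31273991e+01, -2.58140490e-04,
        4.80644696e-03,  4.33630177e-06]), 'ee_pos': array([ 208.96701291, -508.46365459,  241.72610666]), 'tcp_rot': array([-3.14019576e+00, -3.05578148e-04,  3.89832822e-01]), 'contact_force': array([-0.49071129,  0.74706874, -0.0509388 ]), 'moment': array([-0.00393395, -0.00222625, -0.06160773]), 'finger_gap': 85.44314371943453}
scene [[542.32514772   0.         318.52687103]
 [  0.         542.32514772 235.58109351]
 [  0.           0.           1.        ]] [[-8.65630646e-01  3.96947775e-01 -3.05149223e-01  9.74367266e+02]
 [ 5.00486009e-01  6.68912655e-01 -5.49608600e-01  6.36413789e+02]
 [-1.40477341e-02 -6.28480965e-01 -7.77698102e-01  9.99743208e+02]
 [ 0.00000000e+00  0.00000000e+00  0.00000000e+00  1.00000000e+00]]
top [[547.1781679    0.         327.0685224 ]
 [  0.         547.1781679  253.05726778]
 [  0.           0.           1.        ]] [[ 2.64520156e-02 -9.79717619e-01  1.98629499e-01  3.91795152e+02]
 [-9.99649872e-01 -2.57949706e-02  5.89523107e-03 -4.78329684e+01]
 [-6.52019651e-04 -1.98715894e-01 -9.80056921e-01  1.17914120e+03]
 [ 0.00000000e+00  0.00000000e+00  0.00000000e+00  1.00000000e+00]]
wrist [[424.16318775   0.         322.37772231]
 [  0.         424.16318775 241.29400699]
 [  0.           0.           1.        ]] [[ 3.79369884e-01 -8.85600613e-01 -2.67936642e-01  2.77564842e+02]
 [-9.25244842e-01 -3.63330056e-01 -1.09147850e-01 -4.80293972e+02]
 [-6.88032660e-04  2.89314403e-01 -9.57233881e-01  3.73185510e+02]
 [ 0.00000000e+00  0.00000000e+00  0.00000000e+00  1.00000000e+00]]
```

View pics/top0.png

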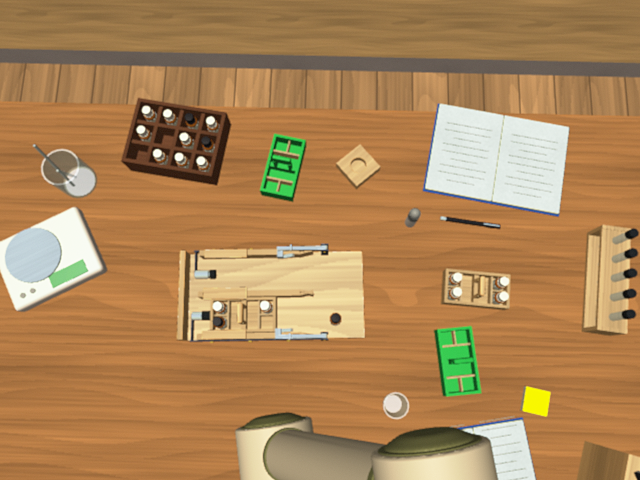

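View pics/scene0.png

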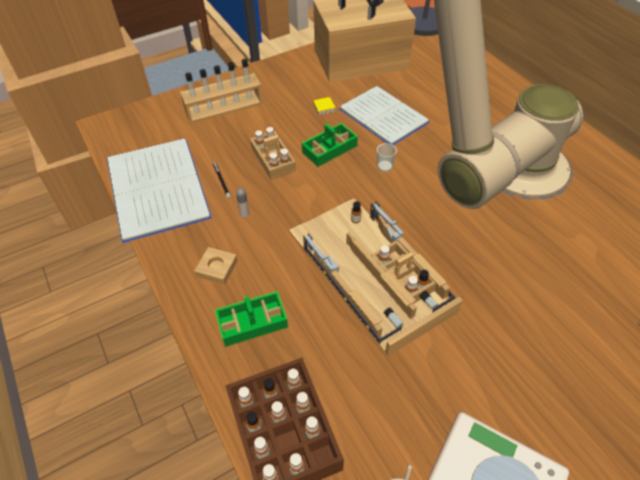

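View pics/wrist0.png

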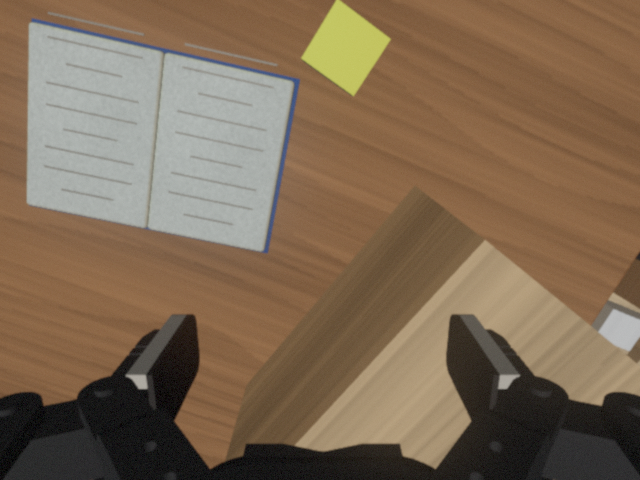

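The loose wooden tray could be confused with these, in top-view pixels:
- wooden tray on the table at (477,289)
- green trays at (284,167) and (458,361), excluded by colour
- tray already in the rack at (242,313), excluded because it is stored
- dark crate at (177,140), wrong shape

I choose (477,289). The empty lane is the upper one, at v≈275, with its mouth to the right.

Run:
```python
from h import *
im,d,K,T=load('top')
a=cv2.resize(im[230:350,165:375],None,fx=3.8,fy=3.8,interpolation=cv2.INTER_CUBIC);cv2.imwrite('pics/rackc.png',a)
b=cv2.resize(im[255:325,430:525],None,fx=8,fy=8,interpolation=cv2.INTER_CUBIC);cv2.imwrite('pics/trayc.png',b)
P=pts(d,K,T)
# height maps
for (r,c,n) in(((255,325),(430,525),'tray'),((230,350),(165,375),'rack')):
    z=P[r[0]:r[1],c[0]:c[1],2]; print(n,np.percentile(z,[1,10,30,50,70,90,99]).round(1))
# tray: z between 28 and 40 mask -> rect
m=(P[...,2]>15)&(P[...,2]<95); m[:255]=0;m[325:]=0;m[:,:430]=0;m[:,525:]=0
q=P[m][:,:2]; print(m.sum(),cv2.minAreaRect(q.astype(np.float32)))
mb=m&(P[...,2]>70); print('bar',mb.sum(),P[mb].mean(0),cv2.minAreaRect(P[mb][:,:2].astype(np.float32)))
for u,v in((455,290),(480,289),(335,319),(340,280),(230,255),(300,248),(200,275),(183,290)): print(u,v,P[v,u].round(1))
```

```text
tray [-4.7 -2.1  0.1  2.  10.5 41.4 77.8]
rack [-4.5 -1.3  2.7  7.6 11.8 49.9 73.6]
1874 ((556.1531372070312, -358.8955993652344), (137.64195251464844, 73.39395904541016), 85.92061614990234)
bar 106 [ 556.54503165 -357.71148325   76.95937188] ((554.0007934570312, -342.97906494140625), (39.3343505859375, 46.513771057128906), 9.399395942687988)
455 290 [ 547.5 -305.6   63.4]
480 289 [ 549.2 -353.6   75.4]
335 319 [481.6 -60.8  65.4]
340 280 [570.5 -70.3   7.6]
230 255 [610.7 162.7  51.9]
300 248 [626.9  15.5  64.6]
200 275 [568.3 225.2  41.2]
183 290 [534.2 255.6  52. ]
```

View pics/rackc.png

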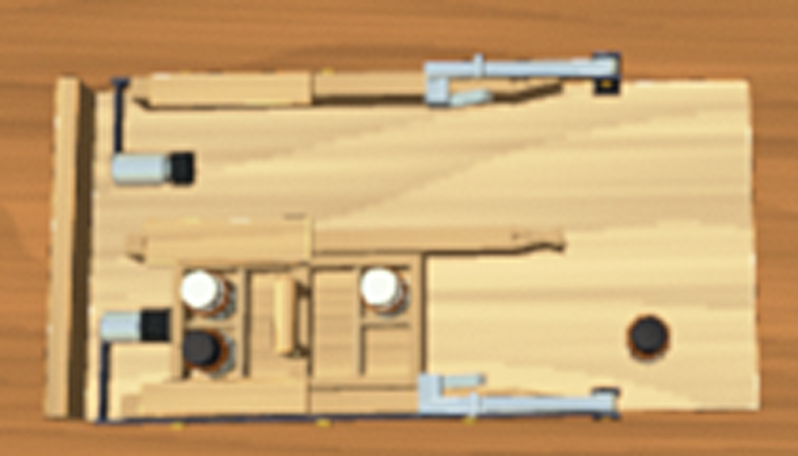

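View pics/trayc.png

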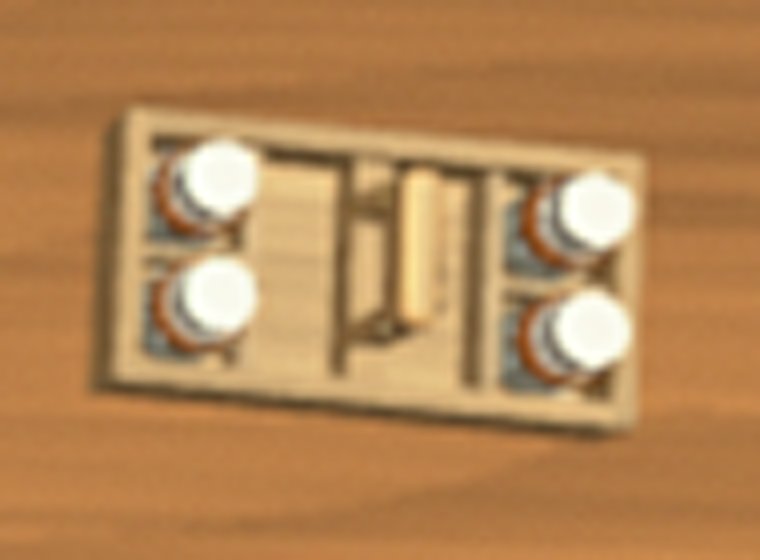

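The crop shows a bare wooden tray with four white-capped bottles and a bar at about (555,-358), skewed about 4°. The choice is confirmed, so I move in for close-ups.

play_rows --motion '[{"hand": 85, "slide": [1, 0.6, 0.2], "spin": -0.5}, {"hand": 85, "slide": [1, 0.6, 0.2], "spin": -0.5}, {"hand": 85, "slide": [1, 0.6, 0.2], "spin": -0.5}, {"hand": 85, "slide": [1, 0.6, 0.2], "spin": -0.5}, {"hand": 85, "slide": [1, 0.6, 0.2], "spin": -0.5}, {"hand": 85, "slide": [1, 0.6, 0.2], "spin": -0.5}, {"hand": 85, "slide": [1, 0.6, 0.2], "spin": -0.5}, {"hand": 60, "slide": [1, 0.6, 0.2], "spin": -0.5}]'

```text
clock: 0.82
ee_pos: [411.7, -384.5, 279.9]
tcp_rot: [-3.133, 0.002, -0.057]
contact_force: [0.3, -0.8, 0.4]
finger_gap: 75.1
```

play_rows --motion '[{"hand": 34, "slide": [0.4, 1, 0.1], "spin": 0}, {"hand": 34, "slide": [0.4, 1, 0.1], "spin": 0}, {"hand": 34, "slide": [0.4, 1, 0.1], "spin": 0}, {"hand": 34, "slide": [0.4, 1, 0.1], "spin": 0}, {"hand": 34, "slide": [0.4, 1, 0.1], "spin": 0}, {"hand": 34, "slide": [0.4, 1, 0.1], "spin": 0}, {"hand": 34, "slide": [0.4, 1, 0.1], "spin": 0}, {"hand": 34, "slide": [0.4, 1, 0.1], "spin": 0}]'

```text
clock: 1.48
ee_pos: [496.9, -175.0, 298.2]
tcp_rot: [-3.13, 0.005, -0.06]
contact_force: [-0.8, 0.5, 0.4]
finger_gap: 34.3
```

play_rows --motion '[{"hand": 34, "slide": [0.1, 1, 0], "spin": 0.1}, {"hand": 34, "slide": [0.1, 1, 0], "spin": 0.1}, {"hand": 34, "slide": [0.1, 1, 0], "spin": 0.1}, {"hand": 34, "slide": [0.1, 1, 0], "spin": 0.1}, {"hand": 34, "slide": [0.1, 1, 0], "spin": 0.1}, {"hand": 34, "slide": [0.1, 0.7, 0], "spin": 0}, {"hand": 34, "slide": [0, 0, 0], "spin": 0}, {"hand": 34, "slide": [0, 0, 0], "spin": 0}]'

```text
clock: 2.15
ee_pos: [512.3, -20.4, 297.0]
tcp_rot: [-3.128, 0.008, 0.002]
contact_force: [-0.3, -0.8, -1.1]
finger_gap: 34.4
```

Run:
```python
from h import *
snap('wrist','w1');print(status.get_state()['ee_pos'],status.get_state()['tcp_rot'],status.get_state()['joint_vel'].round(3))
```

```text
[512.2331558  -20.67419951 296.9535825 ] [-3.12810314e+00  8.09827342e-03  1.07727641e-03] [-0.025  0.002 -0.004 -0.002  0.001 -0.004]
```

View pics/w1.png

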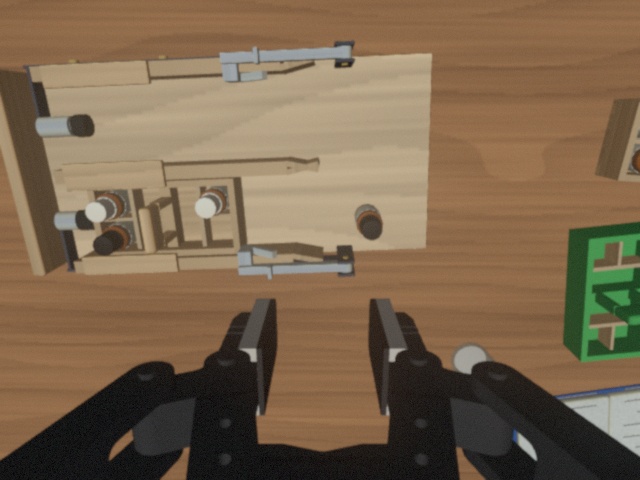

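The wrist view shows the rack with its mouth edge from (432,54) to (427,248) and the empty lane between the rails at v≈70 and v≈170. The tooth is near (243,73) and the buffer face near (93,126). Next I measure the rack pose.

Run:
```python
from h import *
im,d,K,T=load('wrist')
P=pts(d,K,T)
m=(P[...,1]>-60)&(P[...,1]<180)
for u,v in((330,100),(200,110),(500,150),(400,200),(110,75),(110,172),(250,167),(180,70),(120,205)): print(u,v,P[v,u].round(1))
# mouth edge, subpixel by colour: per row profile of brightness between u=400..470
g=cv2.GaussianBlur(im,(3,3),0).astype(float)[...,1]
E=[]
for v in range(62,240,4):
    dd=np.diff(g[v,410:460]);k=dd.argmin();E.append((410+k+.5,v))
E=np.array(E);E=np.array([ray(K,T,u,v,8) for u,v in E])
print('mouth',np.round(E[::6,:2],1)); f=np.polyfit(E[:,0],E[:,1],1);r=E[:,1]-np.polyval(f,E[:,0]);ok=abs(r)<1.5;f=np.polyfit(E[ok,0],E[ok,1],1);print(f,ok.sum(),len(E))
# board far edge(top)
E=[]
for u in list(range(365,425,4)):
    dd=np.diff(g[45:70,u]);k=dd.argmax();E.append(ray(K,T,u,45+k+.5,8))
E=np.array(E);print('top edge',E[::4,:2].round(1),np.polyfit(E[:,1],E[:,0],1))
# rail tops z 40..52
for z0,z1 in((42,50),):
    mm=(P[...,2]>z0)&(P[...,2]<z1);mm[280:]=0;mm[:,440:]=0
    cv2.imwrite('pics/m1.png',np.where(mm[...,None],im,im//4)[:300])
cv2.imwrite('pics/w1c.png',cv2.resize(im[40:200,20:340],None,fx=2.5,fy=2.5,interpolation=cv2.INTER_CUBIC))
```

```text
330 100 [587.4 -21.9 427.7]
200 110 [586.8  99.5   8. ]
500 150 [ 5.492e+02 -1.916e+02 -5.000e-01]
400 200 [500.6 -94.5   8.2]
110 75 [614.6 159.7  51.6]
110 172 [534.1 171.9  51.4]
250 167 [538.1  47.7  46.5]
180 70 [618.9 102.5  46.4]
120 205 [503.8 167.9  49.9]
mouth [[ 628.7 -116.2]
 [ 608.1 -116.9]
 [ 586.8 -117.5]
 [ 564.9 -118.2]
 [ 542.2 -119.9]
 [ 518.7 -120.7]
 [ 494.5 -121.4]
 [ 469.4 -122.3]]
[ 4.17627127e-02 -1.42189676e+02] 45 45
top edge [[634.2 -55.4]
 [634.2 -69.9]
 [635.9 -84.4]
 [635.9 -98.9]] [-4.00562019e-02  6.31743575e+02]
```

View pics/m1.png

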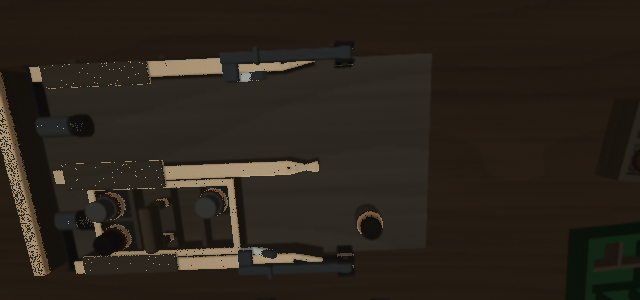

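View pics/w1c.png

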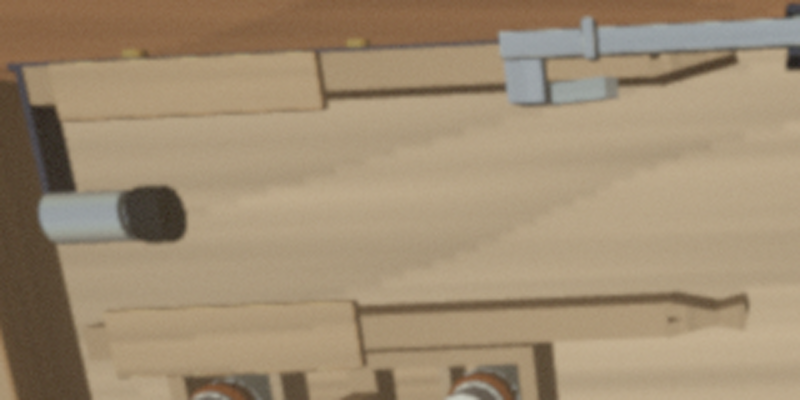

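Run:
```python
from h import *
im,d,K,T=load('wrist')
P=pts(d,K,T)
a=.041; ex=np.array([-np.sin(a),np.cos(a)]);ey=np.array([-np.cos(a),-np.sin(a)])
# mouth point at x=580 -> y
M=np.array([580.,.0418*580-142.19]); O=M+185*ex; print('O prov',O)
X=(P[...,:2]-O)@ex;Y=(P[...,:2]-O)@ey
mm=(P[...,2]>42)&(P[...,2]<49)
for lo,hi in((-60,60),(60,130)):
  for x0 in np.arange(-40,50,10):
    s=mm&(abs(X-x0)<4)
    y=np.sort(Y[s]);y=y[(y>-60)&(y<60)]
    A=y[y<0];B=y[y>0]
    print(x0,A.min().round(1) if len(A) else'',A.max().round(1) if len(A) else'',B.min().round(1),B.max().round(1))
  break
# subpixel edges via gradient at rail base/top in image
# buffer: dark face
s=(P[...,2]>22)&(P[...,2]<46)&(X>100)&(X<175)&(abs(Y)<22)
print('buffer x',np.percentile(X[s],[0,2,10,50]),'y',np.percentile(Y[s],[2,50,98]))
s=(P[...,2]>40)&(P[...,2]<75)&(X>-130)&(X<20)&(Y<-25)&(Y>-60)
h=P[...,2]
for x0 in range(-120,20,10):
  q=s&(abs(X-x0)<5); 
  if q.sum(): print(x0,Y[q].min().round(1),Y[q].max().round(1),np.percentile(h[q],95).round(1))
im2,d2,K2,T2=load('top')
P=pts(d2,K2,T2);X=(P[...,:2]-O)@ex;Y=(P[...,:2]-O)@ey
mm=(P[...,2]>40)&(P[...,2]<51)
for x0 in np.arange(-40,50,20):
    s=mm&(abs(X-x0)<10);y=Y[s];y=y[abs(y)<55]
    print('top',x0,y[y<0].max().round(1),y[y>0].min().round(1))
```

```text
O prov [572.41712489  66.89852928]
-40 -50.5 -44.3 30.9 43.3
-30 -50.9 -37.2 31.1 42.9
-20 -50.5 -37.1 31.0 43.2
-10   31.1 43.1
0 -56.0 -44.2 31.1 59.5
10 -56.4 -44.2 31.2 59.9
20 -56.2 -44.2 31.1 54.1
30 -56.4 -44.2 31.3 51.0
40 -56.3 -44.2 31.1 50.6
buffer x [127.08702744 127.55796668 128.20365325 146.35114474] y [-19.6330736   -7.03144608   2.39931841]
-110 -60.0 -45.2 66.5
-100 -60.0 -45.1 66.3
-90 -57.9 -50.2 62.9
-80 -58.2 -49.6 62.9
-70 -58.2 -47.4 62.9
-60 -58.0 -45.0 62.5
-50 -58.0 -44.1 62.7
-40 -59.7 -37.2 68.3
-30 -59.9 -37.1 70.1
-20 -58.1 -37.1 62.4
-10 -58.1 -37.0 62.5
0 -57.7 -37.0 60.9
10 -56.4 -44.2 46.9
top -40 -43.0 32.5
top -20 -35.9 32.3
top 0 -35.5 32.0
top 20 -42.3 34.0
top 40 -42.8 33.5
```

play_rows --motion '[{"hand": 34, "slide": [0.1, -1, 0], "spin": -0.1}, {"hand": 34, "slide": [0.1, -1, 0], "spin": -0.1}, {"hand": 34, "slide": [0.1, -1, 0], "spin": -0.1}, {"hand": 34, "slide": [0.1, -1, 0], "spin": -0.1}, {"hand": 34, "slide": [0.1, -1, 0], "spin": -0.1}, {"hand": 34, "slide": [0.1, -1, 0], "spin": -0.1}, {"hand": 34, "slide": [0.1, -1, 0], "spin": -0.1}, {"hand": 34, "slide": [0.1, -1, 0], "spin": 0}]'

```text
clock: 2.87
ee_pos: [529.3, -233.8, 296.6]
tcp_rot: [-3.128, 0.01, -0.079]
contact_force: [0.1, 0.1, -0.3]
finger_gap: 33.9
```

play_rows --motion '[{"hand": 34, "slide": [0.1, -1, -0.5], "spin": 0}, {"hand": 34, "slide": [0.1, -1, -0.5], "spin": 0}, {"hand": 34, "slide": [0.1, -1, -0.5], "spin": 0}, {"hand": 34, "slide": [0.1, -1, -0.5], "spin": 0}, {"hand": 34, "slide": [0, -1, -0.5], "spin": 0}, {"hand": 34, "slide": [0, -0.6, 0], "spin": 0}, {"hand": 34, "slide": [0, 0, 0], "spin": 0}, {"hand": 34, "slide": [0, 0, 0], "spin": 0}]'

```text
clock: 3.53
ee_pos: [531.7, -396.5, 227.3]
tcp_rot: [-3.127, 0.012, -0.097]
contact_force: [1.5, 1.1, -0.1]
finger_gap: 33.9
```

Run:
```python
from h import *
snap('wrist','w2');print(status.get_state()['ee_pos'],status.get_state()['tcp_rot'],status.get_state()['joint_vel'].round(3))
im,d,K,T=load('wrist');P=pts(d,K,T)
m=((P[...,2]>20)&(P[...,2]<90)&(abs(P[...,0]-555)<75)&(abs(P[...,1]+358)<95))
w=m&(P[...,2]<42)
r=cv2.minAreaRect(P[w][:,:2].astype(np.float32));print('walls',r)
b=m&(P[...,2]>71);r=cv2.minAreaRect(P[b][:,:2].astype(np.float32));print('bar',b.sum(),r,P[b][:,2].mean(), np.median(P[b][:,:2],0))
```

```text
[ 531.69494714 -396.35374557  227.50076419] [-3.1277258   0.01228378 -0.09703585] [ 0.025 -0.022  0.007  0.003 -0.     0.006]
walls ((556.8154907226562, -357.3286437988281), (135.90541076660156, 72.4922103881836), 86.03297424316406)
bar 889 ((557.1133422851562, -357.7185363769531), (10.290301322937012, 40.03702926635742), 85.82664489746094) 77.10111921124422 [ 558.13177815 -358.40190688]
```

View pics/w2.png

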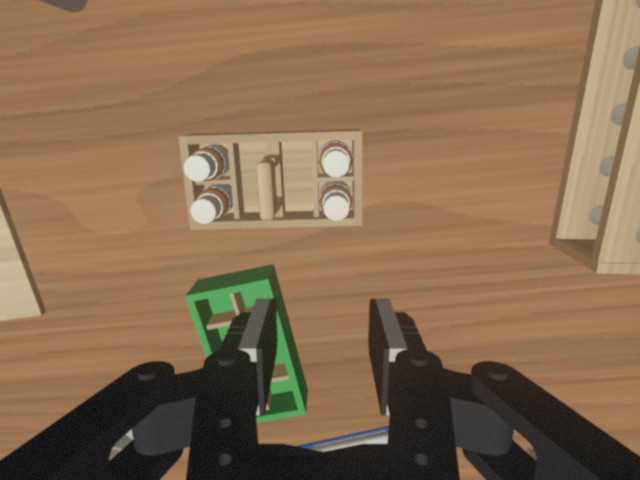

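The view shows the tray with its bar at (266,188), centred at (557.1,-357.6) with yaw -0.072. I align above it, then descend.

play_rows --motion '[{"hand": 28, "slide": [0.25, 0.4, -0.5], "spin": 0.06}, {"hand": 28, "slide": [0.25, 0.4, -0.5], "spin": 0.06}, {"hand": 28, "slide": [0.25, 0.4, -0.5], "spin": 0.06}, {"hand": 28, "slide": [0.25, 0.35, -0.5], "spin": 0.06}, {"hand": 28, "slide": [0, 0, -0.5], "spin": 0}, {"hand": 28, "slide": [0, 0, 0], "spin": 0}, {"hand": 28, "slide": [0, 0, 0], "spin": 0}, {"hand": 28, "slide": [0, 0, 0], "spin": 0}]'

```text
clock: 4.25
ee_pos: [557.4, -351.6, 169.0]
tcp_rot: [-3.132, 0.006, -0.068]
contact_force: [0.3, 0.3, -0.1]
finger_gap: 28.4
```

play_rows --motion '[{"hand": 28, "slide": [0, -0.15, -0.4], "spin": -0.02}, {"hand": 28, "slide": [0, -0.08, -0.4], "spin": -0.02}, {"hand": 28, "slide": [0, 0, -0.4], "spin": 0}, {"hand": 28, "slide": [0, 0, -0.4], "spin": 0}, {"hand": 28, "slide": [0, 0, -0.4], "spin": 0}, {"hand": 28, "slide": [0, 0, -0.3], "spin": 0}, {"hand": 28, "slide": [0, 0, 0], "spin": 0}, {"hand": 28, "slide": [0, 0, 0], "spin": 0}]'

```text
clock: 4.92
ee_pos: [556.7, -358.9, 106.9]
tcp_rot: [-3.134, 0.004, -0.074]
contact_force: [-0.6, -0.4, 0.9]
finger_gap: 28.1
```

Run:
```python
from h import *
snap('wrist','w3');print(status.get_state()['ee_pos'],status.get_state()['tcp_rot'])
im,d,K,T=load('wrist');P=pts(d,K,T)
m=((abs(P[...,0]-555)<75)&(abs(P[...,1]+358)<30))
b=m&(P[...,2]>70)&(P[...,2]<82);r=cv2.minAreaRect(P[b][:,:2].astype(np.float32));print('bar',b.sum(),r,P[b][:,2].mean(), np.median(P[b][:,:2],0))
```

```text
[ 556.64858004 -358.83159281  106.87683812] [-3.13356631  0.00457273 -0.0742607 ]
bar 2100 ((557.80810546875, -357.4268493652344), (9.702386856079102, 39.55598831176758), 85.97160339355469) 77.02290186313435 [ 559.8391075  -357.68976103]
```

View pics/w3.png

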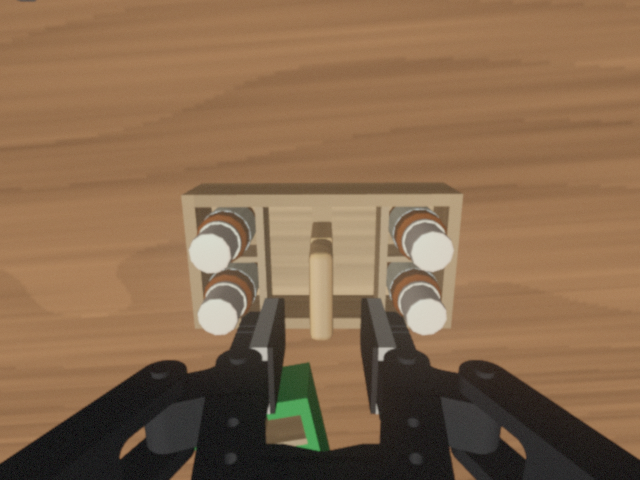

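The bar at (321,288) is centred between the fingers and square to them. I descend and close.

play_rows --motion '[{"hand": 28, "slide": [0.04, 0.05, -0.5], "spin": 0}, {"hand": 28, "slide": [0, 0, -0.5], "spin": 0}, {"hand": 28, "slide": [0, 0, -0.4], "spin": 0}, {"hand": 28, "slide": [0, 0, -0.3], "spin": 0}, {"hand": 28, "slide": [0, 0, -0.12], "spin": 0}, {"hand": 28, "slide": [0, 0, 0], "spin": 0}, {"hand": 28, "slide": [0, 0, 0], "spin": 0}, {"hand": 28, "slide": [0, 0, 0], "spin": 0}]'

```text
clock: 5.63
ee_pos: [559.2, -358.7, 62.8]
tcp_rot: [-3.138, -0.001, -0.074]
contact_force: [0.7, -0.2, 1.2]
finger_gap: 27.8
```

play_rows --motion '[{"hand": 28, "slide": [-0.03, 0.03, -0.15], "spin": 0}, {"hand": 28, "slide": [0, 0, 0], "spin": 0}, {"hand": 5, "slide": [0, 0, 0], "spin": 0}, {"hand": 5, "slide": [0, 0, 0], "spin": 0}, {"hand": 5, "slide": [0, 0, 0], "spin": 0}, {"hand": 5, "slide": [0, 0, 0], "spin": 0}, {"hand": 5, "slide": [0, 0, 0], "spin": 0}, {"hand": 5, "slide": [0, 0, 0], "spin": 0}]' --squeeze 50

```text
clock: 6.3
ee_pos: [558.9, -358.2, 60.2]
tcp_rot: [-3.14, -0.003, -0.074]
contact_force: [0.7, 0.3, -0.3]
finger_gap: 9.5
```

play_rows --motion '[{"hand": 5, "slide": [0, 0, 0.1], "spin": 0}, {"hand": 5, "slide": [0, 0, 0.2], "spin": 0}, {"hand": 5, "slide": [0, 0, 0.3], "spin": 0}, {"hand": 5, "slide": [0, 0, 0.3], "spin": 0}, {"hand": 5, "slide": [0, 0, 0.3], "spin": 0}, {"hand": 5, "slide": [0, 0, 0.3], "spin": 0}, {"hand": 5, "slide": [0, 0, 0.2], "spin": 0}, {"hand": 5, "slide": [0, 0, 0], "spin": 0}]'

```text
clock: 6.97
ee_pos: [558.2, -357.7, 106.8]
tcp_rot: [-3.138, -0.001, -0.074]
contact_force: [0.6, 0.6, -3.2]
finger_gap: 9.2
```

Run:
```python
from h import *
snap('wrist','w4');snap('scene','s4');print(status.get_state()['contact_force'])
```

```text
[-0.34157748  0.00531498 -4.42694362]
```

View pics/w4.png

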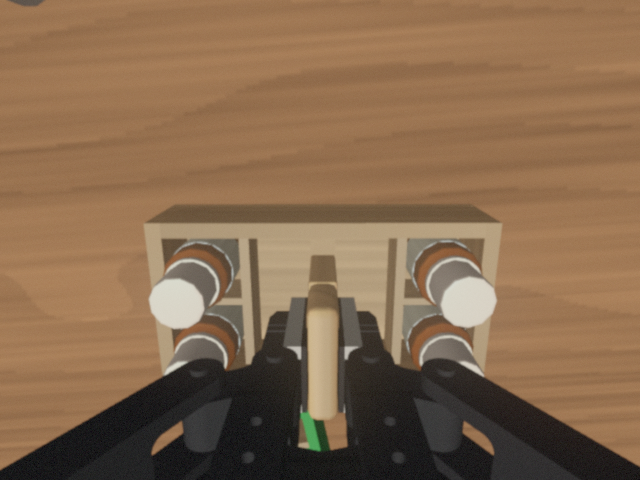

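View pics/s4.png

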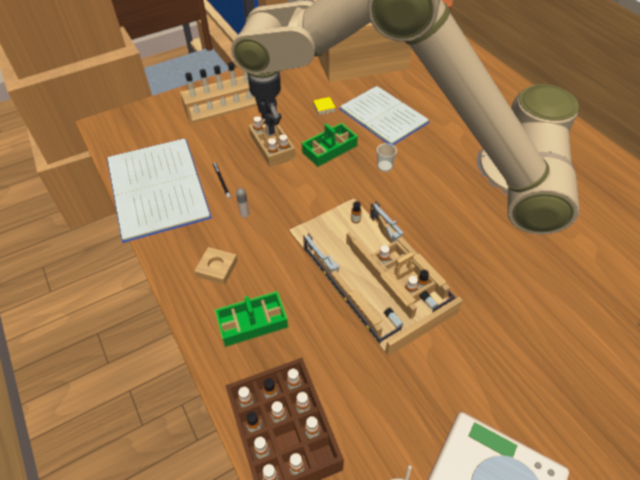

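play_rows --motion '[{"hand": 5, "slide": [0.03, 0.2, 0], "spin": 0.05}, {"hand": 5, "slide": [0.06, 0.4, 0], "spin": 0.1}, {"hand": 5, "slide": [0.1, 0.6, 0], "spin": 0.1}, {"hand": 5, "slide": [0.1, 0.8, 0], "spin": 0.1}, {"hand": 5, "slide": [0.1, 0.8, 0], "spin": 0.1}, {"hand": 5, "slide": [0.1, 0.8, 0], "spin": 0.1}, {"hand": 5, "slide": [0.1, 0.8, 0], "spin": 0.1}, {"hand": 5, "slide": [0.1, 0.8, 0], "spin": 0.1}]'

```text
clock: 7.73
ee_pos: [573.9, -217.1, 102.2]
tcp_rot: [-3.133, 0.004, 0.01]
contact_force: [0.2, -0.2, -4.2]
finger_gap: 9.4
```

play_rows --motion '[{"hand": 5, "slide": [0.1, 0.8, 0], "spin": 0.1}, {"hand": 5, "slide": [0.1, 0.8, 0], "spin": 0.1}, {"hand": 5, "slide": [0.1, 0.8, 0], "spin": 0.05}, {"hand": 5, "slide": [0.05, 0.8, 0], "spin": 0.05}, {"hand": 5, "slide": [0.05, 0.8, 0], "spin": 0.05}, {"hand": 5, "slide": [0, 0.5, 0], "spin": 0}, {"hand": 5, "slide": [0, 0.2, 0], "spin": 0}, {"hand": 5, "slide": [0, 0, 0], "spin": 0}]'

```text
clock: 8.4
ee_pos: [581.6, -78.7, 101.1]
tcp_rot: [-3.13, 0.008, 0.064]
contact_force: [0.9, -3.6, -3.2]
finger_gap: 9.2
```

play_rows --motion '[{"hand": 5, "slide": [0.08, 0, 0], "spin": -0.1}, {"hand": 5, "slide": [0.08, 0, 0], "spin": -0.1}, {"hand": 5, "slide": [0, 0, 0], "spin": 0}, {"hand": 5, "slide": [0, 0, 0], "spin": 0}, {"hand": 5, "slide": [0, 0, -0.2], "spin": 0}, {"hand": 5, "slide": [0, 0, -0.3], "spin": 0}, {"hand": 5, "slide": [0, 0, -0.2], "spin": 0}, {"hand": 5, "slide": [0, 0, 0], "spin": 0}]'

```text
clock: 9.07
ee_pos: [585.7, -82.1, 81.3]
tcp_rot: [-3.13, 0.009, 0.036]
contact_force: [-1.1, 0.5, -3.6]
finger_gap: 9.0
```

Run:
```python
from h import *
snap('wrist','w5');snap('top','t5');s=status.get_state();print(s['ee_pos'],s['tcp_rot'],s['contact_force'])
im,_,_,_=load('top')
cv2.imwrite('pics/t5c.png',cv2.resize(im[220:360,165:405],None,fx=3.3,fy=3.3,interpolation=cv2.INTER_CUBIC))
```

```text
[586.04783404 -82.1087125   82.23706472] [-3.13005519  0.00768403  0.03630124] [ 0.0379754   0.65867621 -3.88596324]
```

View pics/w5.png

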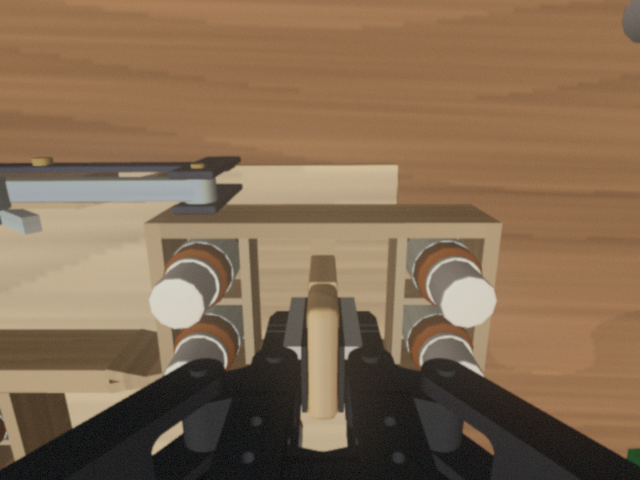

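View pics/t5c.png

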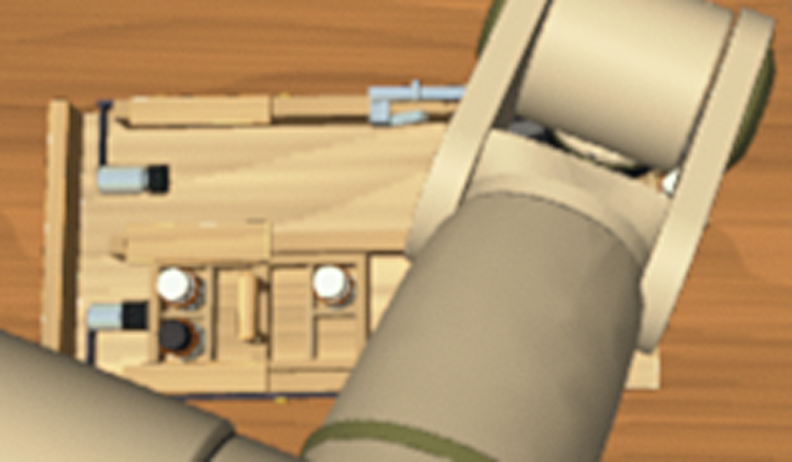

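```bash
cat > meas.py <<'E'
from h import *
a=.041; ex=np.array([-np.sin(a),np.cos(a)]);ey=np.array([-np.cos(a),-np.sin(a)]);O=np.array([578.9,67.2])
def go(zu):
    im,d,K,T=load('wrist');P=pts(d,K,T)
    X=(P[...,:2]-O)@ex;Y=(P[...,:2]-O)@ey;Z=P[...,2]
    c=X[230,320] 
    # board edge
    for u in (260,300,340,380):
        col=P[120:205,u]; k=np.where(Z[150:205,u]>4)[0]; 
        if len(k): print('board edge',u,X[150+k[0],u].round(1),Y[150+k[0],u].round(1))
    w=(abs(Z-(zu+36))<6)&(Y<-20)&(Y>-45)
    E=[]
    for u in range(170,480,10):
        k=np.where(w[:,u])[0]
        if len(k): E.append((X[k[0],u],Y[k[0],u],Z[k[0],u]))
    E=np.array(E);f=np.polyfit(E[:,0],E[:,1],1);r=E[:,1]-np.polyval(f,E[:,0]);ok=abs(r)<1
    f=np.polyfit(E[ok,0],E[ok,1],1);print('tray edge slope(rad)',f[0].round(4),'Y at ends',E[ok][[0,-1]].round(1),ok.sum())
    b=(abs(Z-(zu+78))<5)&(abs(Y)<30)&(Z<zu+83)
    lab=b; n,l,st,ce=cv2.connectedComponentsWithStats(b.astype(np.uint8))
    i=1+st[1:,4].argmax();q=l==i;print('bar',q.sum(),X[q].min().round(1),X[q].max().round(1),Y[q].min().round(1),Y[q].max().round(1),np.median(Z[q]).round(1),cv2.minAreaRect(np.stack([X[q],Y[q]],1).astype(np.float32)))
E
python3 - <<'E'
from meas import *
go(22)
E
```

```text
board edge 260 -118.3 -50.3
board edge 300 -151.0 -76.0
board edge 340 -157.0 -50.5
board edge 380 -176.4 -50.4
tray edge slope(rad) -0.0106 Y at ends [[-159.7  -34.9   52.9]
 [-182.6  -34.8   54.1]] 7
bar 4628 -167.6 -131.1 -20.0 20.6 98.9 ((-151.78684997558594, -1.4370536804199219), (33.999237060546875, 35.95918273925781), 34.583518981933594)
```

Run:
```python
from meas import *
im,d,K,T=load('wrist');P=pts(d,K,T)
X=(P[...,:2]-O)@ex;Y=(P[...,:2]-O)@ey;Z=P[...,2]
for u in (200,260,320,380,440): print(u,[(v,Y[v,u].round(1),Z[v,u].round(1)) for v in range(214,240,3)])
# ray-cast: gradient edge between dark outer face and bright top
g=cv2.GaussianBlur(im,(5,5),0)[...,1].astype(float)
E=[]
for u in range(165,490,8):
    k=np.diff(g[212:234,u]).argmax();p=ray(K,T,u,212+k+.5,57);E.append(((p[:2]-O)@ex,(p[:2]-O)@ey))
E=np.array(E);print(E[::5].round(1),np.polyfit(E[:,0],E[:,1],1))
# bar edges at z=98.9 : mask in colour
b=(abs(Z-99)<1.2)&(X<-130)&(X>-170)
q=b; q[:, :300]=0;q[:,345:]=0
print(cv2.minAreaRect(np.stack([X[q],Y[q]],1).astype(np.float32)))
```

```text
200 [(214, np.float64(-34.9), np.float64(42.2)), (217, np.float64(-35.0), np.float64(47.6)), (220, np.float64(-35.1), np.float64(53.1)), (223, np.float64(-35.1), np.float64(57.7)), (226, np.float64(-34.0), np.float64(57.8)), (229, np.float64(-32.7), np.float64(57.5)), (232, np.float64(-31.5), np.float64(57.4)), (235, np.float64(-30.2), np.float64(57.1)), (238, np.float64(-29.0), np.float64(57.1))]
260 [(214, np.float64(-35.0), np.float64(42.9)), (217, np.float64(-34.8), np.float64(47.1)), (220, np.float64(-35.0), np.float64(52.7)), (223, np.float64(-34.6), np.float64(55.8)), (226, np.float64(-33.7), np.float64(56.9)), (229, np.float64(-32.2), np.float64(55.9)), (232, np.float64(-31.0), np.float64(55.7)), (235, np.float64(-30.3), np.float64(57.6)), (238, np.float64(-29.0), np.float64(57.1))]
320 [(214, np.float64(-34.5), np.float64(41.4)), (217, np.float64(-34.9), np.float64(47.8)), (220, np.float64(-34.7), np.float64(52.1)), (223, np.float64(-35.1), np.float64(58.2)), (226, np.float64(-33.6), np.float64(56.9)), (229, np.float64(-32.7), np.float64(57.7)), (232, np.float64(-31.1), np.f
[... 496 characters left out ...]
58.1))]
440 [(214, np.float64(-34.6), np.float64(42.0)), (217, np.float64(-34.5), np.float64(46.7)), (220, np.float64(-34.4), np.float64(51.2)), (223, np.float64(-34.5), np.float64(56.1)), (226, np.float64(-33.4), np.float64(56.5)), (229, np.float64(-32.1), np.float64(56.1)), (232, np.float64(-31.4), np.float64(57.8)), (235, np.float64(-29.9), np.float64(56.5)), (238, np.float64(-28.5), np.float64(56.0))]
[[ -89.2  -35.2]
 [-104.5  -35.1]
 [-119.7  -35.1]
 [-134.9  -35.1]
 [-150.   -35. ]
 [-165.1  -35. ]
 [-180.2  -34.9]
 [-195.3  -34.9]
 [-210.3  -34.9]] [-2.69638872e-03 -3.54290881e+01]
((-148.33807373046875, 0.2470226287841797), (39.19126510620117, 13.194501876831055), 85.91795349121094)
```

play_rows --motion '[{"hand": 5, "slide": [0.05, 0, -0.15], "spin": 0.05}, {"hand": 5, "slide": [0, 0, -0.15], "spin": 0}, {"hand": 5, "slide": [0, 0, -0.1], "spin": 0}, {"hand": 5, "slide": [0, 0, -0.04], "spin": 0}, {"hand": 5, "slide": [0, 0, -0.04], "spin": 0}, {"hand": 5, "slide": [0, 0, 0], "spin": 0}, {"hand": 5, "slide": [0, 0, 0], "spin": 0}, {"hand": 5, "slide": [0, 0, 0], "spin": 0}]'

```text
clock: 9.83
ee_pos: [587.8, -82.0, 69.4]
tcp_rot: [-3.13, 0.007, 0.042]
contact_force: [0.1, 0.2, -3.2]
finger_gap: 9.3
```

play_rows --motion '[{"hand": 5, "slide": [-0.02, 0, -0.03], "spin": 0}, {"hand": 5, "slide": [0, 0, -0.03], "spin": 0}, {"hand": 5, "slide": [0, 0, -0.02], "spin": 0}, {"hand": 5, "slide": [0, 0, 0], "spin": 0}, {"hand": 5, "slide": [0, 0, 0], "spin": 0}, {"hand": 5, "slide": [0, 0, 0], "spin": 0}, {"hand": 5, "slide": [0, 0, 0], "spin": 0}, {"hand": 5, "slide": [0, 0, 0], "spin": 0}]'

```text
clock: 10.5
ee_pos: [587.6, -82.0, 68.7]
tcp_rot: [-3.131, 0.005, 0.043]
contact_force: [-0.3, 0.1, -2.0]
finger_gap: 9.3
```

Run:
```python
from h import *
snap('wrist','w6');s=status.get_state();print(s['ee_pos'],s['tcp_rot'],s['contact_force'],s['moment'])
from meas import *
im,d,K,T=load('wrist')
g=cv2.GaussianBlur(im,(5,5),0)[...,1].astype(float)
E=[]
for u in range(165,490,8):
    k=np.diff(g[212:234,u]).argmax();p=ray(K,T,u,212+k+.5,45);E.append(((p[:2]-O)@ex,(p[:2]-O)@ey))
E=np.array(E);print(E[::8].round(1),np.polyfit(E[:,0],E[:,1],1))
P=pts(d,K,T);X=(P[...,:2]-O)@ex;Y=(P[...,:2]-O)@ey;Z=P[...,2]
print([(v,Y[v,380].round(1),Z[v,380].round(1)) for v in range(210,240,3)])
for u in(340,350,360,370,380): 
    k=np.where(Z[140:205,u]>4)[0][0]+140;print('edge',Y[k,u].round(1),Z[k,u])
```

```text
[587.54159251 -82.003087    68.65468871] [-3.13104831  0.00488336  0.04253565] [-0.90973367  0.70355585 -0.68874341] [ 0.0074106   0.12630335 -0.02156594]
[[ -89.1  -35. ]
 [-113.6  -37. ]
 [-137.7  -37.1]
 [-161.8  -37.2]
 [-185.8  -37.3]
 [-209.7  -37.3]] [ 1.45248728e-02 -3.47000260e+01]
[(210, np.float64(-36.6), np.float64(21.1)), (213, np.float64(-36.6), np.float64(27.0)), (216, np.float64(-36.7), np.float64(32.5)), (219, np.float64(-36.9), np.float64(38.2)), (222, np.float64(-36.6), np.float64(41.9)), (225, np.float64(-35.9), np.float64(43.8)), (228, np.float64(-34.7), np.float64(43.5)), (231, np.float64(-33.7), np.float64(44.3)), (234, np.float64(-32.4), np.float64(43.9)), (237, np.float64(-31.4), np.float64(44.5))]
edge -77.3 199.6110669742471
edge -50.4 7.140518156962202
edge -50.5 7.198456980739962
edge -50.4 7.040543392745491
edge -50.3 6.163276025405423
```

View pics/w6.png

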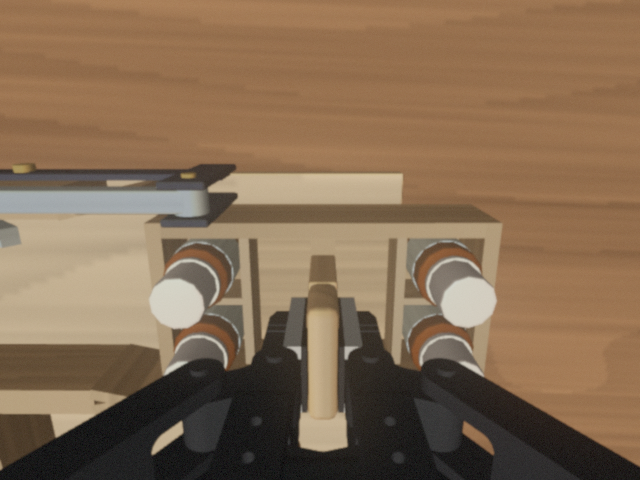

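play_rows --motion '[{"hand": 5, "slide": [-0.03, 0.1, 0], "spin": -0.03}, {"hand": 5, "slide": [-0.008, 0.2, 0], "spin": 0}, {"hand": 5, "slide": [-0.008, 0.2, 0], "spin": 0}, {"hand": 5, "slide": [-0.008, 0.2, 0], "spin": 0}, {"hand": 5, "slide": [-0.008, 0.2, 0], "spin": 0}, {"hand": 5, "slide": [-0.004, 0.1, 0], "spin": 0}, {"hand": 5, "slide": [0, 0, 0], "spin": 0}, {"hand": 5, "slide": [0, 0, 0], "spin": 0}]'

```text
clock: 11.22
ee_pos: [586.3, -54.2, 68.7]
tcp_rot: [-3.132, 0.003, 0.04]
contact_force: [0.5, -0.9, -2.3]
finger_gap: 8.8
```

```bash
cat > edge.py <<'E'
from meas import *
def run(f):
    snap('wrist',f);s=status.get_state();print(s['ee_pos'].round(1),s['tcp_rot'].round(4),s['contact_force'].round(1),s['finger_gap'].round(1),s['clock'])
    im,d,K,T=load('wrist')
    P=pts(d,K,T);X=(P[...,:2]-O)@ex;Y=(P[...,:2]-O)@ey;Z=P[...,2]
    # tray outer +x wall: fit edge from depth: top wall Z~44: first row where Z in 40..47 and Y>-40 
    g=cv2.GaussianBlur(im,(5,5),0)[...,1].astype(float);E=[]
    for u in range(240,490,8):
        k=np.diff(g[216:236,u]).argmax();p=ray(K,T,u,216+k+.5,44);E.append(((p[:2]-O)@ex,(p[:2]-O)@ey))
    E=np.array(E);r=E[:,1]-np.median(E[:,1]);ok=abs(r)<1;f=np.polyfit(E[ok,0],E[ok,1],1)
    print('edge',np.median(E[ok,1]).round(2),'slope',f[0].round(4),ok.sum(), 'tray mid X from TCP',((s['ee_pos'][:2]+[-1.5,0]-O)@ex).round(1),'Y',((s['ee_pos'][:2]+[-1.5,0]-O)@ey).round(1))
    q=(Z>2)&(Z<14)&(Y<-40)&(Y>-56)
    yy=[Y[np.where(q[:,u])[0][0],u] for u in range(300,500,5) if q[:,u].any()];print('board edge',np.median(yy) if yy else None)
    q=(abs(Z-46)<2.5)&(Y>25)&(Y<45); yy=[Y[np.where(q[:,u])[0][0],u] for u in range(0,150,5) if q[:,u].any()];print('neighbour-side rail inner',np.percentile(yy,[10,50,90]).round(1) if yy else None)
E
python3 -c "
from edge import *
run('w7')"
```

```text
Traceback (most recent call last):
  File "edge.py", line 3, in run
    snap('wrist',f);s=status.get_state();print(s['ee_pos'].round(1),s['tcp_rot'].round(4),s['contact_force'].round(1),s['finger_gap'].round(1),s['clock'])
                                                                                                                      ^^^^^^^^^^^^^^^^^^^^^
AttributeError: 'float' object has no attribute 'round'
```

View pics/w7.png

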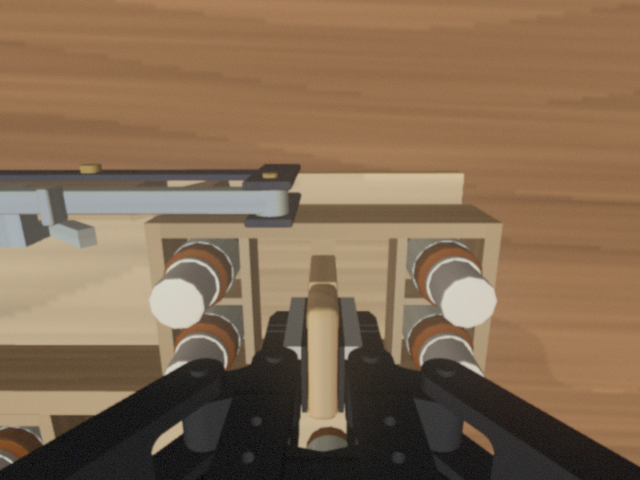

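```bash
sed -i "s/s\['finger_gap'\].round(1)/s['finger_gap']/" edge.py
python3 -c "
from edge import *
run('w7b')"
```

```text
[586.3 -54.3  68.8] [-3.132   0.0033  0.0395] [ 0.2  0.1 -1.5] 9.021620416537477 11.3167
edge -36.69 slope 0.0001 26 tray mid X from TCP -121.6 Y -0.9
board edge -50.3826137803654
neighbour-side rail inner [36.7 37.1 37.4]
```

play_rows --motion '[{"hand": 5, "slide": [-0.008, 0.2, 0], "spin": 0}, {"hand": 5, "slide": [-0.008, 0.2, 0], "spin": 0}, {"hand": 5, "slide": [-0.008, 0.2, 0], "spin": 0}, {"hand": 5, "slide": [-0.008, 0.2, 0], "spin": 0}, {"hand": 5, "slide": [-0.008, 0.2, 0], "spin": 0}, {"hand": 5, "slide": [-0.006, 0.15, 0], "spin": 0}, {"hand": 5, "slide": [-0.006, 0.15, 0], "spin": 0}, {"hand": 5, "slide": [0, 0, 0], "spin": 0}]'

```text
clock: 11.98
ee_pos: [584.7, -19.0, 68.6]
tcp_rot: [-3.133, 0.003, 0.039]
contact_force: [-0.5, 1.4, -1.5]
finger_gap: 9.1
```

```bash
python3 -c "
from edge import *
run('w8')"
```

```text
[584.7 -19.2  68.6] [-3.1328  0.0036  0.0389] [ 0.4  1.1 -1.3] 8.88710383334779 12.0333
edge -36.64 slope -0.0008 26 tray mid X from TCP -86.5 Y -0.8
board edge -50.26778378277313
neighbour-side rail inner [36.7 37.2 37.8]
```

View pics/w8.png

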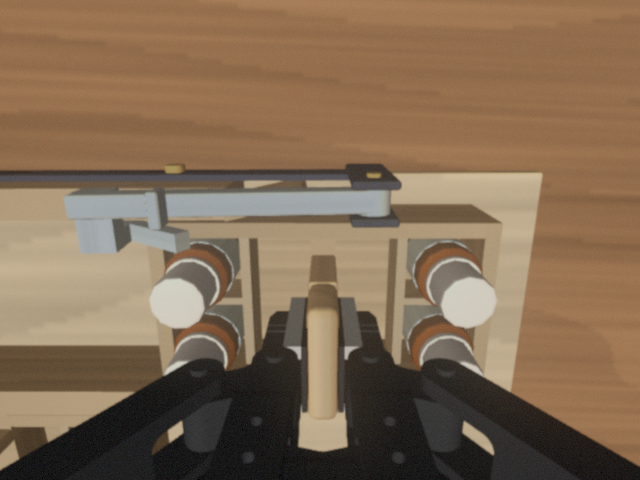

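play_rows --motion '[{"hand": 5, "slide": [-0.008, 0.2, 0], "spin": 0}, {"hand": 5, "slide": [-0.008, 0.2, 0], "spin": 0.01}, {"hand": 5, "slide": [-0.008, 0.2, 0], "spin": 0}, {"hand": 5, "slide": [-0.008, 0.2, 0], "spin": 0.01}, {"hand": 5, "slide": [-0.008, 0.2, 0], "spin": 0}, {"hand": 5, "slide": [-0.006, 0.15, 0], "spin": 0}, {"hand": 5, "slide": [-0.006, 0.15, 0], "spin": 0}, {"hand": 5, "slide": [0, 0, 0], "spin": 0}]'

```text
clock: 12.7
ee_pos: [582.7, 10.6, 68.5]
tcp_rot: [3.141, 0.006, 0.039]
contact_force: [0.2, -0.4, -2.3]
finger_gap: 9.3
```

```bash
python3 -c "
from edge import *
run('w9')"
```

```text
[582.8  10.3  68.6] [3.1412 0.0061 0.0389] [ 0.1 -0.  -4.6] 9.064552171000738 12.75
edge -35.8 slope -0.011 29 tray mid X from TCP -56.9 Y -0.0
board edge -47.06197087984333
neighbour-side rail inner [31.3 36.9 37.4]
```

View pics/w9.png

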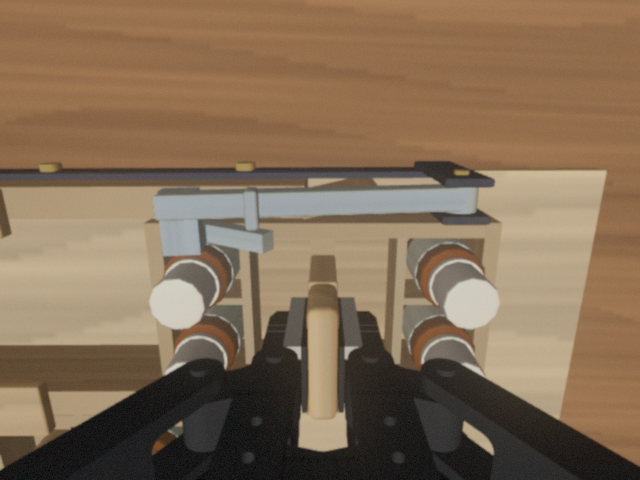

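The catch at (180,235) is riding on the tray. I continue inward.

play_rows --motion '[{"hand": 5, "slide": [0.01, 0.2, 0], "spin": 0.01}, {"hand": 5, "slide": [0, 0.2, 0], "spin": 0.01}, {"hand": 5, "slide": [-0.005, 0.2, 0], "spin": 0}, {"hand": 5, "slide": [-0.008, 0.2, 0], "spin": 0}, {"hand": 5, "slide": [-0.008, 0.2, 0], "spin": 0}, {"hand": 5, "slide": [-0.008, 0.2, 0], "spin": 0}, {"hand": 5, "slide": [-0.006, 0.15, 0], "spin": 0}, {"hand": 5, "slide": [0, 0, 0], "spin": 0}]'

```text
clock: 13.42
ee_pos: [582.0, 48.1, 68.5]
tcp_rot: [3.142, 0.006, 0.041]
contact_force: [0.2, 0.5, -3.8]
finger_gap: 8.8
```

```bash
python3 -c "
from edge import *
run('w10')"
```

```text
[582.1  47.8  68.5] [-3.1416  0.0061  0.0413] [-0.9  0.6 -3.2] 9.145431780552187 13.4667
edge -36.7 slope 0.0045 24 tray mid X from TCP -19.4 Y -0.9
board edge -46.69097524164603
neighbour-side rail inner [31.2 31.5 32.2]
```

View pics/w10.png

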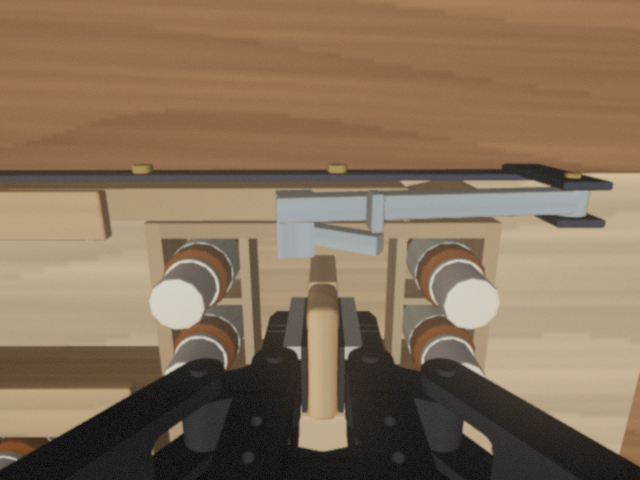

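play_rows --motion '[{"hand": 5, "slide": [-0.008, 0.2, 0], "spin": 0}, {"hand": 5, "slide": [-0.008, 0.2, 0], "spin": 0}, {"hand": 5, "slide": [-0.008, 0.2, 0], "spin": 0}, {"hand": 5, "slide": [-0.008, 0.2, 0], "spin": 0}, {"hand": 5, "slide": [-0.008, 0.2, 0], "spin": 0}, {"hand": 5, "slide": [-0.008, 0.2, 0], "spin": 0}, {"hand": 5, "slide": [-0.006, 0.15, 0], "spin": 0}, {"hand": 5, "slide": [0, 0, 0], "spin": 0}]'

```text
clock: 14.13
ee_pos: [580.6, 85.0, 68.5]
tcp_rot: [3.142, 0.006, 0.041]
contact_force: [-0.4, -0.6, -3.3]
finger_gap: 9.2
```

```bash
python3 -c "
from edge import *
run('w11')"
```

```text
[580.6  84.7  68.5] [-3.1416  0.0061  0.0407] [-1.  0. -3.] 9.187065393022552 14.1833
edge -36.36 slope 0.0022 21 tray mid X from TCP 17.5 Y -0.9
board edge -50.38198265292469
neighbour-side rail inner [31.3 31.8 32.5]
```

View pics/w11.png

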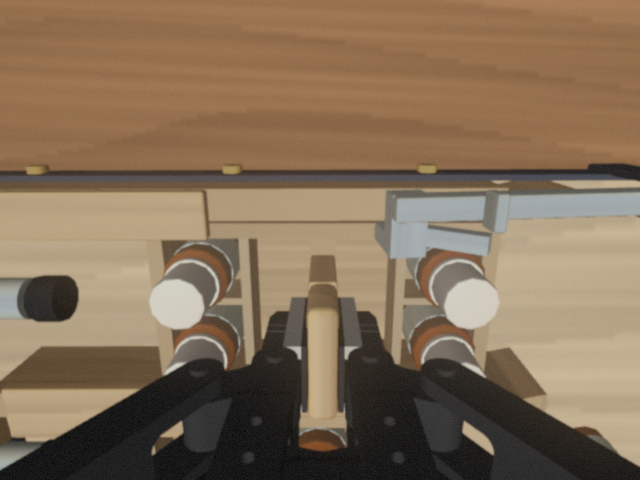

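play_rows --motion '[{"hand": 5, "slide": [-0.008, 0.2, 0], "spin": 0}, {"hand": 5, "slide": [-0.008, 0.2, 0], "spin": 0}, {"hand": 5, "slide": [-0.006, 0.15, 0], "spin": 0}, {"hand": 5, "slide": [-0.006, 0.15, 0], "spin": 0}, {"hand": 5, "slide": [-0.006, 0.15, 0], "spin": 0}, {"hand": 5, "slide": [-0.006, 0.15, 0], "spin": 0}, {"hand": 5, "slide": [0, 0, 0], "spin": 0}, {"hand": 5, "slide": [0, 0, 0], "spin": 0}]'

```text
clock: 14.85
ee_pos: [579.5, 112.2, 68.5]
tcp_rot: [3.141, 0.006, 0.04]
contact_force: [0.2, 0.4, -4.0]
finger_gap: 9.3
```

```bash
python3 -c "
from edge import *
run('w12')
im,d,K,T=load('wrist');P=pts(d,K,T);X=(P[...,:2]-O)@ex;Y=(P[...,:2]-O)@ey;Z=P[...,2]
b=(abs(Y+1)<9)&(Z>30)&(Z<50)&(X>60)
for y in(-6,-3,0,3,6):
  q=b&(abs(Y-y)<1.5); print(y,[(round(x),np.median(Z[q&(abs(X-x)<1)]).round(0)) for x in range(90,150,3) if (q&(abs(X-x)<1)).any()])
cv2.imwrite('pics/w12c.png',cv2.resize(im[140:340,0:300],None,fx=2.6,fy=2.6))
"
```

```text
[579.5 112.2  68.5] [-3.1416  0.006   0.0403] [ 0.1  0.6 -3.7] 9.584162653991628 14.9
edge -36.4 slope 0.0017 22 tray mid X from TCP 45.0 Y -0.9
board edge None
neighbour-side rail inner [31.6 32.  37.6]
-6 [(129, np.float64(37.0)), (132, np.float64(39.0)), (135, np.float64(40.0)), (138, np.float64(39.0)), (141, np.float64(38.0)), (144, np.float64(37.0)), (147, np.float64(38.0))]
-3 [(129, np.float64(37.0)), (132, np.float64(41.0)), (135, np.float64(41.0)), (138, np.float64(41.0)), (141, np.float64(40.0)), (144, np.float64(38.0)), (147, np.float64(40.0))]
0 [(90, np.float64(36.0)), (129, np.float64(38.0)), (132, np.float64(41.0)), (135, np.float64(42.0)), (138, np.float64(42.0)), (141, np.float64(41.0)), (144, np.float64(40.0)), (147, np.float64(40.0))]
3 [(90, np.float64(42.0)), (93, np.float64(43.0)), (96, np.float64(49.0)), (114, np.float64(44.0)), (129, np.float64(37.0)), (132, np.float64(41.0)), (135, np.float64(41.0)), (138, np.float64(41.0)), (141, np.float64(41.0)), (144, np.float64(39.0)), (147, np.float64(40.0))]
6 [(99, np.float64(50.0)), (102, np.float64(47.0)), (108, np.float64(45.0)), (111, np.float64(44.0)), (114, np.float64(43.0)), (129, np.float64(35.0)), (132, np.float64(40.0)), (135, np.float64(40.0)), (138, np.float64(40.0)), (141, np.float64(39.0)), (144, np.float64(37.0)), (147, np.float64(39.0))]
```

View pics/w12.png

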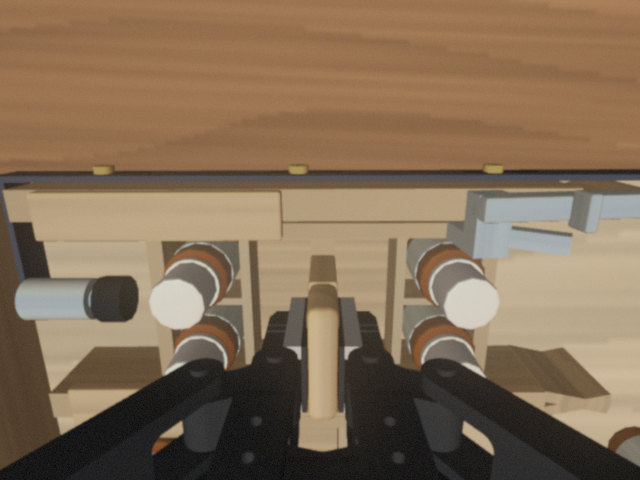

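play_rows --motion '[{"hand": 5, "slide": [-0.004, 0.1, 0], "spin": 0}, {"hand": 5, "slide": [-0.004, 0.1, 0], "spin": 0}, {"hand": 5, "slide": [-0.004, 0.1, 0], "spin": 0}, {"hand": 5, "slide": [-0.004, 0.1, 0], "spin": 0}, {"hand": 5, "slide": [-0.003, 0.08, 0], "spin": 0}, {"hand": 5, "slide": [0, 0, 0], "spin": 0}, {"hand": 5, "slide": [0, 0, 0], "spin": 0}, {"hand": 5, "slide": [0, 0, 0], "spin": 0}]'

```text
clock: 15.57
ee_pos: [579.0, 125.1, 68.5]
tcp_rot: [3.141, 0.006, 0.04]
contact_force: [-0.3, -0.4, -3.3]
finger_gap: 9.4
```

```bash
python3 -c "
from edge import *
run('w13')"
```

```text
[579.  125.   68.5] [3.1415 0.006  0.0397] [-0.2  0.7 -4.1] 9.345336267632364 15.6167
edge -36.45 slope -0.0005 22 tray mid X from TCP 57.8 Y -1.0
board edge -54.08886371980381
neighbour-side rail inner [26.1 32.  38.6]
```

View pics/w13.png

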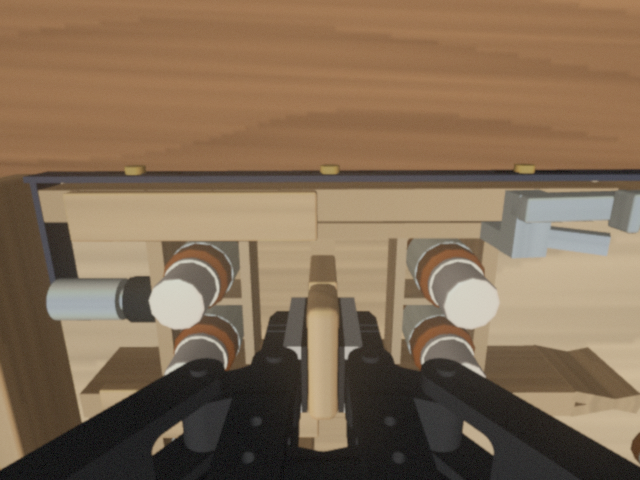

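play_rows --motion '[{"hand": 5, "slide": [-0.002, 0.05, 0], "spin": 0}, {"hand": 5, "slide": [-0.002, 0.05, 0], "spin": 0}, {"hand": 5, "slide": [-0.002, 0.05, 0], "spin": 0}, {"hand": 5, "slide": [-0.002, 0.05, 0], "spin": 0}, {"hand": 5, "slide": [0, 0, 0], "spin": 0}, {"hand": 5, "slide": [0, 0, 0], "spin": 0}, {"hand": 5, "slide": [0, 0, 0], "spin": 0}, {"hand": 5, "slide": [0, 0, 0], "spin": 0}]'

```text
clock: 16.28
ee_pos: [579.0, 129.6, 68.6]
tcp_rot: [3.14, 0.006, 0.04]
contact_force: [-0.0, -0.6, -3.9]
finger_gap: 9.4
```

```bash
python3 -c "
from edge import *
run('w14')"
```

```text
[578.9 129.6  68.6] [3.1402 0.006  0.0395] [-0.4 -1.9 -4.1] 9.337881461335488 16.3333
edge -36.52 slope 0.0022 21 tray mid X from TCP 62.5 Y -1.1
board edge None
neighbour-side rail inner [25.9 32.  38.3]
```

play_rows --motion '[{"hand": 5, "slide": [-0.002, 0.05, 0], "spin": 0}, {"hand": 5, "slide": [-0.002, 0.05, 0], "spin": 0}, {"hand": 5, "slide": [0, 0.02, 0], "spin": 0}, {"hand": 5, "slide": [0, 0, 0], "spin": 0}, {"hand": 5, "slide": [0, 0, 0], "spin": 0}, {"hand": 5, "slide": [0, 0, 0], "spin": 0}, {"hand": 5, "slide": [0, 0, 0], "spin": 0}, {"hand": 5, "slide": [0, 0, 0], "spin": 0}]'

```text
clock: 17.0
ee_pos: [578.9, 131.8, 68.8]
tcp_rot: [3.138, 0.006, 0.04]
contact_force: [-0.3, -3.2, -3.1]
finger_gap: 9.2
```

```bash
python3 -c "
from edge import *
run('w15')"
```

```text
[578.9 131.7  68.7] [3.1381 0.0062 0.0395] [-0.1 -3.3 -2.8] 9.160593367736569 17.05
edge -36.49 slope 0.002 20 tray mid X from TCP 64.5 Y -1.1
board edge None
neighbour-side rail inner [25.8 32.6 38.8]
```

View pics/w15.png

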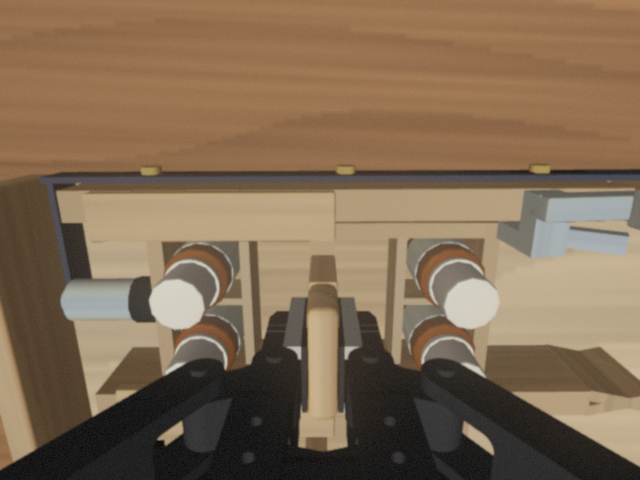

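play_rows --motion '[{"hand": 5, "slide": [-0.002, 0.05, 0], "spin": 0}, {"hand": 5, "slide": [0, 0.03, 0], "spin": 0}, {"hand": 5, "slide": [0, 0, 0], "spin": 0}, {"hand": 5, "slide": [0, 0, 0], "spin": 0}, {"hand": 5, "slide": [0, 0, 0], "spin": 0}, {"hand": 5, "slide": [0, 0, 0], "spin": 0}, {"hand": 5, "slide": [0, 0, 0], "spin": 0}, {"hand": 5, "slide": [0, 0, 0], "spin": 0}]'

```text
clock: 17.72
ee_pos: [578.9, 132.9, 69.0]
tcp_rot: [3.136, 0.006, 0.04]
contact_force: [-0.5, -3.7, -2.4]
finger_gap: 9.2
```

```bash
cat >> edge.py <<'E'
def catchz():
    im,d,K,T=load('wrist');P=pts(d,K,T);X=(P[...,:2]-O)@ex;Y=(P[...,:2]-O)@ey;Z=P[...,2]
    q=(Z>52)&(Y<-46)&(Y>-62)&(X>-80)&(X<20)
    for x in range(-80,20,8):
        k=q&(abs(X-x)<4)
        if k.sum()>20: print('catch',x,np.median(Z[k]).round(1),end='; ')
    print()
E
python3 -c "
from edge import *
catchz()
run('w16');catchz()"
```

```text
catch -32 69.6; catch -24 69.9; catch -16 70.7; catch -8 71.1; catch 0 63.2; 
[578.9 132.9  69. ] [3.1358 0.0062 0.0397] [-0.8 -4.3 -3. ] 8.869046875507085 17.7667
edge -36.47 slope 0.0018 19 tray mid X from TCP 65.7 Y -1.2
board edge None
neighbour-side rail inner [26.5 32.9 38.8]
catch -32 65.0; catch -24 61.6; catch -16 61.6; catch -8 61.5; catch 0 57.8;
```

View pics/w16.png

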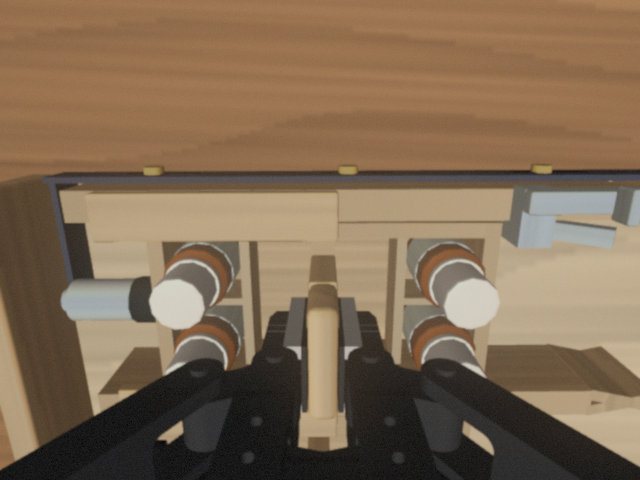

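The catch has fallen: its arm now reads 61.6 mm, level, against about 71 mm before. I ease off and open.

play_rows --motion '[{"hand": 5, "slide": [0, -0.05, 0], "spin": 0}, {"hand": 5, "slide": [0, -0.04, 0], "spin": 0}, {"hand": 5, "slide": [0, 0, 0], "spin": 0}, {"hand": 5, "slide": [0, 0, 0], "spin": 0}, {"hand": 5, "slide": [0, 0, 0], "spin": 0}, {"hand": 5, "slide": [0, 0, 0], "spin": 0}, {"hand": 5, "slide": [0, 0, 0], "spin": 0}, {"hand": 5, "slide": [0, 0, 0], "spin": 0}]'

```text
clock: 18.43
ee_pos: [578.9, 131.7, 68.9]
tcp_rot: [3.138, 0.006, 0.04]
contact_force: [-0.2, -2.9, -3.1]
finger_gap: 9.7
```

```bash
python3 -c "
from edge import *
run('w17');catchz()"
```

```text
[578.9 131.7  68.9] [3.138  0.0058 0.0399] [ 0.2 -2.4 -2.9] 9.054442435046425 18.4833
edge -36.45 slope -0.0009 21 tray mid X from TCP 64.5 Y -1.1
board edge None
neighbour-side rail inner [27.5 32.1 38.2]
catch -32 65.6; catch -24 61.5; catch -16 61.6; catch -8 61.5; catch 0 57.6;
```

play_rows --motion '[{"hand": 14, "slide": [0, 0, 0], "spin": 0}, {"hand": 18, "slide": [0, 0, 0], "spin": 0}, {"hand": 28, "slide": [0, 0, 0], "spin": 0}, {"hand": 28, "slide": [0, 0, 0], "spin": 0}, {"hand": 28, "slide": [0, 0, 0], "spin": 0}, {"hand": 28, "slide": [0, 0, 0], "spin": 0}, {"hand": 28, "slide": [0, 0, 0], "spin": 0}, {"hand": 28, "slide": [0, 0, 0], "spin": 0}]'

```text
clock: 19.15
ee_pos: [580.1, 133.3, 70.6]
tcp_rot: [3.141, 0.001, 0.04]
contact_force: [0.3, 0.5, -0.3]
finger_gap: 28.0
```

```bash
python3 -c "
from edge import *
run('w18');catchz()"
```

```text
[580.1 133.3  70.7] [3.1408e+00 1.0000e-03 3.9600e-02] [-0.6 -0.5 -0.3] 28.228684265977822 19.2
edge -36.87 slope 0.0093 19 tray mid X from TCP 66.0 Y -2.4
board edge None
neighbour-side rail inner [25.4 28.2 38.7]
catch -32 65.7; catch -24 61.5; catch -16 61.6; catch -8 61.5; catch 0 57.7;
```

View pics/w18.png

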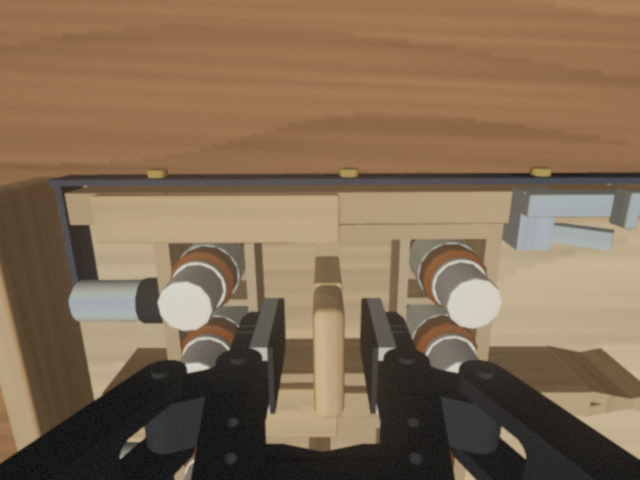

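play_rows --motion '[{"hand": 28, "slide": [0, -0.06, 0.1], "spin": 0}, {"hand": 28, "slide": [0, 0, 0.3], "spin": 0}, {"hand": 28, "slide": [0, 0, 0.4], "spin": 0}, {"hand": 28, "slide": [0, 0, 0.5], "spin": 0}, {"hand": 28, "slide": [0, 0, 0.6], "spin": 0}, {"hand": 28, "slide": [0, 0, 0.8], "spin": 0}, {"hand": 28, "slide": [0, 0, 0.8], "spin": 0}, {"hand": 28, "slide": [0, 0, 0.8], "spin": 0}]'

```text
clock: 19.87
ee_pos: [578.1, 131.2, 183.9]
tcp_rot: [3.141, 0.007, 0.039]
contact_force: [-0.2, 0.5, 0.3]
finger_gap: 27.8
```

play_rows --motion '[{"hand": 28, "slide": [0, -0.4, 0.8], "spin": 0}, {"hand": 28, "slide": [0, -0.4, 0.8], "spin": 0}, {"hand": 28, "slide": [0, -0.4, 0.8], "spin": 0}, {"hand": 28, "slide": [0, -0.4, 0.8], "spin": 0}, {"hand": 28, "slide": [0, -0.4, 0.4], "spin": 0}, {"hand": 28, "slide": [0, 0, 0], "spin": 0}, {"hand": 28, "slide": [0, 0, 0], "spin": 0}, {"hand": 28, "slide": [0, 0, 0], "spin": 0}]'

```text
clock: 20.53
ee_pos: [576.9, 80.2, 291.4]
tcp_rot: [3.14, -0.009, 0.04]
contact_force: [-0.2, -0.1, 0.1]
finger_gap: 27.8
```

```bash
python3 -c "
from edge import *
snap('wrist','w19');snap('scene','s19');catchz()
im,d,K,T=load('wrist');P=pts(d,K,T);X=(P[...,:2]-O)@ex;Y=(P[...,:2]-O)@ey;Z=P[...,2]
b=(abs(Z-86)<5)&(abs(Y)<30)&(X>40)&(X<90);q=np.stack([X[b],Y[b]],1).astype(np.float32)
print(b.sum(),cv2.minAreaRect(q),np.median(Z[b]))
b=(abs(Z-46)<7)&(Y<36)&(Y>-36)&(X<60)&(X>-30);print('rear wall X',np.percentile(X[b],[1,5]),Z[b].mean())
print(status.get_state()['ee_pos'],status.get_state()['clock'])
"
```

```text
catch -80 61.4; catch -72 61.3; catch -64 61.4; catch -56 61.3; catch -48 61.3; catch -40 61.0; catch -32 68.3; catch -24 61.2; catch -16 61.1; catch -8 61.2; 
587 ((64.24099731445312, -0.5535888671875), (10.120780944824219, 39.86598205566406), 0.014989075250923634) 84.88331636038265
rear wall X [-26.96540895 -17.52183756] 44.718627231765154
[576.8393591   80.40102004 290.65608933] 20.6333
```

View pics/w19.png

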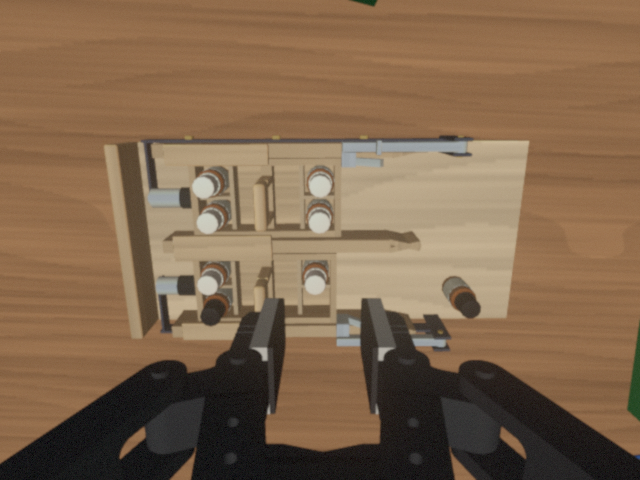

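View pics/s19.png

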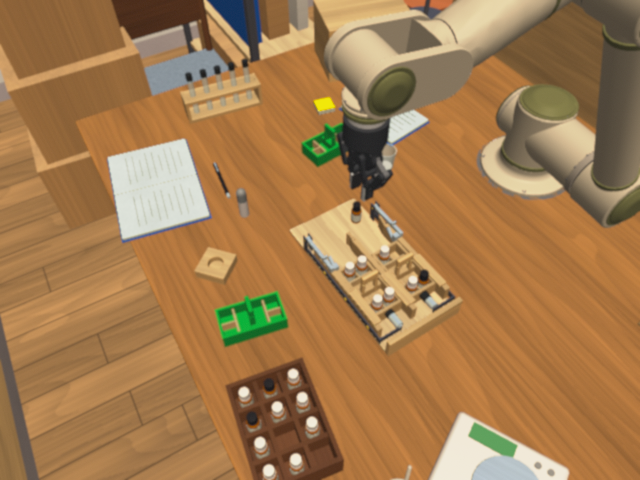

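The tray middle is at rack x≈64 mm and y≈0, and the catch is level all along behind it. All four bottles stand and the gripper is clear, so I hand in.

```bash
python3 -c "
from cell import order
print(order.close_job())"
```

```text
the job is handed in; nothing more can be done
None
```

The tray is in the empty lane with the catch down behind it, and I handed the job in at about 20.6 s of the 72 s allowed. No verdict is reported.

- **What I did:** I gripped the wooden tray by its bar and stood it on the board at rack x ≈ -149 mm. I slid it in, its front edge lifting the catch, and pressed the buffer until the catch fell. The wrist read about 4 N at that point. I then eased off about 1 mm, opened the fingers and lifted clear.
- **Last checks:**
  - The tray middle is at rack x ≈ 64 mm, y ≈ -0.5 mm in my frame. The centre-line estimates differ by under 1 mm.
  - The bar is square to the lane, with its top about 77 mm above the board (nominal 78), so the tray sits flat.
  - The catch arm reads a level 61.3 mm along its length, against about 71 mm near the tooth when lifted.
  - All four bottles are upright and nothing else looks moved.
- **Disagreements:** The top and wrist cameras differed by about 2 mm on the lane's centre line, so I used the wrist camera. The rear-wall depth check gave no usable value.

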